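# Make up two seasoning kits on their wooden boards

## Task

Make up the two seasoning kits from the stock standing in a row on the worktop. On the board with round wells put the lemon in the big well and the spice jar in the small one; on the board with square wells put the garlic in the big well and the salt shaker in the small one. Set each thing down in the middle of its well, jar and shaker upright, without dropping it, and leave the honey jar, the tomato and the timer where they are.

Things in the scene. Friction and masses are not known exactly. Their poses are not given: they have to be found in the camera images.
- round_well_board: The round-well board: fixed light wooden board, 108 (x) x 182 (y) x 15 mm, lying turned any way. Two flat wells 8 mm deep (floor 7 mm above the worktop) on its centre line x = 0: the big one, 91 mm across, centred 37 mm from the board's centre along its +y, the small one, 63 mm across, 49 mm along its -y. Origin: centre of the underside; z up.
- square_well_board: The square-well board: fixed light wooden board, 108 (x) x 182 (y) x 15 mm, lying turned any way. Two flat wells 8 mm deep (floor 7 mm above the worktop) on its centre line x = 0: the big one, 83 x 83 mm, centred 37 mm from the board's centre along its +y, the small one, 65 x 65 mm, 49 mm along its -y. Origin: centre of the underside; z up.
- lemon_centre (a point): The middle of the lemon. The lemon lies with its long axis level: 78 mm long (x), 55 mm wide (y), 56 mm high, 0.11 kg; its underside is 28 mm below this point. Grip it across the short way, a few mm above its middle; it may roll a little if let go off centre.
- spice_jar: Spice jar, glass with a dark cap, a straight cylinder 41 mm across, 105 mm high, 0.11 kg, standing; grip it 60 to 80 mm up. Origin: centre of the underside, z up.
- garlic_centre (a point): The middle of the garlic bulb: pale, 60 mm across at its widest (lower half), 59 mm high, stalk up, 0.04 kg; its underside is 29.5 mm below this point. Grip a few mm above its middle.
- salt_shaker: Salt shaker, clear with a grey perforated top, 44 mm across up to 66 mm, the top 34 mm across, 90 mm high, 0.1 kg, standing; grip it about 55 mm up. Origin: centre of the underside, z up.
- honey_jar: Honey jar with white lid and dark band, 58 x 62 mm, 99 mm high, 0.44 kg, standing behind the stock; belongs to no kit. Origin: centre of the underside.
- tomato: Tomato, red, 65 mm across, 66 mm high, standing in the stock row; belongs to no kit. Origin: centre of the underside.
- kitchen_timer: Wind-up kitchen timer, red on a white foot, 68 mm across, 50 mm high, behind the stock; belongs to no kit. Origin: centre of the underside.
There are look-alikes about, which are no part of the job. There is more than one size of the part that bears lemon_centre; the job needs the larger.

How it is judged (in metres and radians):
At the end, for the whole second after the job is handed in: Lemon, spice jar in the big, small round well; garlic, salt shaker in the big, small square well; each within 15 mm of the well centre along both board axes, on its floor (4 mm; middles of lemon, garlic 8 mm), jar and shaker upright (0.15 rad), all released and at rest (x of lemon_centre in the frame of round_well_board between -0.015 and 0.015 m and y of lemon_centre in the frame of round_well_board between 0.022 and 0.052 m and z of lemon_centre in the frame of round_well_board between 0.028 and 0.042 m and linear speed of each of lemon, spice_jar, garlic, salt_shaker below 0.03 m/s and angular speed of each of lemon, spice_jar, garlic, salt_shaker below 0.4 rad/s and contact force between each of lemon, spice_jar, garlic, salt_shaker and the fingers below 0.1 N and x of spice_jar in the frame of round_well_board between -0.015 and 0.015 m and y of spice_jar in the frame of round_well_board between -0.064 and -0.034 m and z of spice_jar in the frame of round_well_board between 0.003 and 0.011 m and angle between each of spice_jar, salt_shaker's own z axis and vertical below 0.15 rad and x of garlic_centre in the frame of square_well_board between -0.015 and 0.015 m and y of garlic_centre in the frame of square_well_board between 0.022 and 0.052 m and z of garlic_centre in the frame of square_well_board between 0.029 and 0.044 m and x of salt_shaker in the frame of square_well_board between -0.015 and 0.015 m and y of salt_shaker in the frame of square_well_board between -0.064 and -0.034 m and z of salt_shaker in the frame of square_well_board between 0.003 and 0.011 m); the robot touches nothing.
It fails at once if a kit thing is dropped: it moves faster than 0.7 m/s with no finger on it (a fall of about 25 mm) ((contact force between lemon and the fingers below 0.1 N and linear speed of lemon above 0.7 m/s) or (contact force between spice_jar and the fingers below 0.1 N and linear speed of spice_jar above 0.7 m/s) or (contact force between garlic and the fingers below 0.1 N and linear speed of garlic above 0.7 m/s) or (contact force between salt_shaker and the fingers below 0.1 N and linear speed of salt_shaker above 0.7 m/s)).
It fails at once if the honey jar, the tomato or the timer is moved by more than 25 mm (distance of any of honey_jar, tomato, kitchen_timer from where it was at the start of the episode above 0.025 m).
It fails at once if the honey jar is knocked over (angle between honey_jar's own z axis and vertical above 0.4 rad).
It also fails if it takes over 109 s, if anything falls off the work surface, if the arm or the gripper's body presses on something with over 40 N, if the wrist force passes 120 N, or if a joint passes its speed limit or range.

## Robot

A 6-joint arm with a two-finger parallel gripper is mounted at the origin on a cart in front of the work surface, level with it; the furniture and walls round the work are solid. World frame = base frame: x ahead of the robot, y to its left, z up, the work surface at z = 0. Lengths are in mm, angles in rad, forces in N, time in s.
With the tool pointing down it reaches from about 325 to 750 mm from the base axis. Payload 7.6 kg.
Tool frame: the origin (TCP) lies at the very end of the fingers, on their centre line; the grasp point (between the pads) lies 19 mm behind it; z points along the fingers, y is the line along which they close (so a half turn about z gives the same grasp; the last joint's range is limited). The gripper opens to 85 mm and grips with 20 to 120 N. Pads are 22 mm wide; open, the fingers measure 114 mm over their backs; the gripper's body (76 mm by 85 mm) begins 54 mm behind the grasp point. The pads swing forward as they close: fully open they stand 13 mm farther back than shut.
Start: joints at [-1.244, 0.052, 1.401, -0, 1.689, -0.07], TCP at [202.922, -484.219, 231.323] pointing down, gripper open.
Joint ranges: [-2.9, 2.9], [-0.91, 2.17], [0.12, 2.37], [-1.06, 4.2], [0.26, 2.73], [-2.93, 2.93]. Speed limits (rad/s): [2.57, 2.57, 3.01, 3.14, 3.14, 3.14].

## Interface

Orientations are given as [roll, pitch, yaw] about the fixed x, y, z axes, in that order (R = Rz(yaw) Ry(pitch) Rx(roll)).
In Python, from bench import bot gives the robot as it stands.
- The arm moves only by the shell command python3 -m jog 'ROWS' [FORCE]. ROWS is JSON, a list that holds one entry, the list of rows, each a list of 7 numbers: the finger opening in m, from 0 to 0.0854, then the shift along the tool's x, y, z in m, then the turn, a rotation vector about the tool's x, y, z in rad. A call has 1 to 20 rows; each row shifts and turns the commanded pose from where the row before left it, along the tool's axes as they then stand; what a row does not reach is not made up. A row lasts 1/12 s, in which the tool goes at most 41.7 mm and 7.16 degrees, less where a joint would pass 70% of its speed; a pose out of reach is approached as far as the arm can. A call is refused whole if a number of a shift passes 0.0417 or a number of a turn 0.125, either way. A call with a gripper value outside its range is refused whole. The fingers move at their own pace and stop on an object; FORCE is the grip in N (left out, the last holds). Time passes only in rows, so rows that do not move let the fingers close. It gives the time, the measured TCP pose, the force, the opening and the grip force at its end, in the units of the state.
- bot.state(): the state, without advancing time (a new reading comes with each control period).
- bot.capture(name): name is "scene" or "top" or "wrist"; returns the picture (384x512x3 uint8, red, green, blue); there is no depth.
- bot.get_calibration(name): a dict with "vfov" (degrees; the focal length in pixels is half the picture's height over the tangent of half this angle, whatever the lens; pixels are square), "cx", "cy" (the principal point, pixels), "pose" (4x4, takes a point from camera to world coordinates). Camera axes: x right, y down, z forward; pixel columns grow to the right and rows downward; lengths in mm; the calibration is good to about 2 mm. The wrist camera is an equidistant fisheye: a pixel r from the principal point sees the ray r / f radians off the axis. A picture is of the moment at which its call begins: read the wrist's pose just before it. get_calibration takes no time and is no camera call; for the wrist camera it gives the pose at the moment of the call.
- bot.sign_off(): hands the job in; it is judged then, once.
The state is a dict: "clock": time; "joint_pos": joint angles; "dq": joint speeds; "effort": joint torques, N m; "tool_pos": TCP position; "ee_rot": TCP orientation; "force": force on the tool from outside, world axes, zero at the start; "torque": the same for the moment, N m; "gripper_width": opening from 0.0 (shut) to 1.0 (fully open); "grip_force": force on a finger pad.
Only numpy, scipy, OpenCV 4.12 (cv2) and the standard library are available. Lean on these libraries where they do the work, as an engineer would, in place of code of your own. Each camera call takes 0.05 s, during which the arm holds its last target. There are 200 camera calls.

## Working session

There is one attempt and no reset: what is moved stays moved. The work goes in short steps, Python scripts to look and compute and a shell command to move; the robot and the scene stay as the last step left them, time stands still between calls to the robot, and variables do not carry over. Pictures are saved under pics/ and viewed, at most 14 in all, crops included, and the job is handed in when it is done.

```bash
mkdir -p pics
python3 - <<'E'
from bench import bot
import cv2,numpy as np
for n in("top","scene"):
    c=bot.get_calibration(n);print(n,c["vfov"],c["cx"],c["cy"],np.round(c["pose"],4).tolist())
    im=bot.capture(n);cv2.imwrite(f"pics/{n}0.png",im[:,:,::-1])
print(bot.state())
E
```

```text
top 55.442620881220144 255.92184599596678 190.9059721960415 [[-0.0011, -0.9954, 0.0954, 588.0096], [-0.9997, 0.0033, 0.0234, -3.3432], [-0.0237, -0.0953, -0.9952, 898.7024], [0.0, 0.0, 0.0, 1.0]]
scene 57.26006530708635 248.0864662347779 186.20718931457657 [[-0.5572, 0.7427, -0.3713, 979.0585], [0.8303, 0.4949, -0.2563, 215.1545], [-0.0066, -0.4511, -0.8924, 816.0117], [0.0, 0.0, 0.0, 1.0]]
{'clock': 0.1, 'joint_pos': array([-1.24428855e+00,  5.28025670e-02,  1.40162984e+00,  2.16831856e-05,
        1.68857001e+00, -7.03211770e-02]), 'dq': array([ 0.00044306, -0.0006034 , -0.00308911,  0.00119831, -0.00043302,
        0.0014879 ]), 'effort': array([ 9.01478816e-04, -3.82583213e+01, -3.60984421e+01, -1.02639658e-04,
        4.78452741e-03, -1.08526453e-05]), 'tool_pos': array([ 202.84274328, -483.94801256,  230.5382139 ]), 'ee_rot': array([-3.14018789e+00, -1.20537727e-04,  3.96831397e-01]), 'force': array([-0.11211977,  0.07847092, -0.58956883]), 'torque': array([-0.00423784, -0.02075145,  0.00415395]), 'grip_force': 0.0, 'gripper_width': 1.0014439453482678}
```

View pics/top0.png

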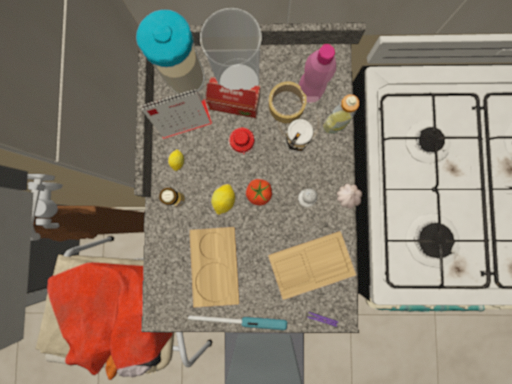

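View pics/scene0.png

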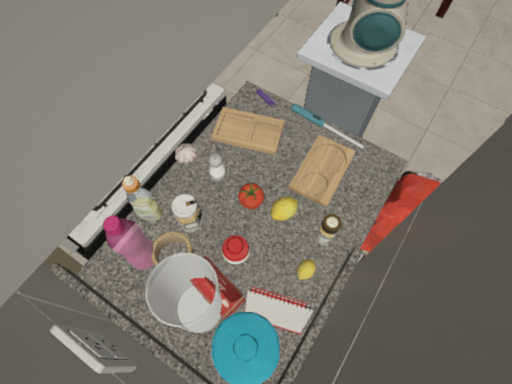

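```bash
cat > h.py <<'E'
from bench import bot
import cv2,numpy as np
def ray(n,u,v,c=None):
    c=c or bot.get_calibration(n); f=192/np.tan(np.radians(c["vfov"]/2))
    P=np.array(c["pose"]); x=(u-c["cx"])/f;y=(v-c["cy"])/f
    if n=="wrist":
        r=np.hypot(x,y); s=np.sin(r)/r if r>1e-9 else 1; d=np.array([x*s,y*s,np.cos(r)])
    else: d=np.array([x,y,1.])
    return P[:3,3],P[:3,:3]@d
def onz(n,u,v,z,c=None):
    o,d=ray(n,u,v,c); return o+d*(z-o[2])/d[2]
def tri(a,b):
    (o1,d1),(o2,d2)=a,b
    s=np.linalg.lstsq(np.c_[d1,-d2],o2-o1,rcond=None)[0]
    p,q=o1+s[0]*d1,o2+s[1]*d2; return (p+q)/2,np.linalg.norm(p-q)
def blobs(m,amin=40):
    n,l,s,ce=cv2.connectedComponentsWithStats(m.astype(np.uint8)); return [(s[i,4],ce[i],(l==i)) for i in range(1,n) if s[i,4]>amin]
E
python3 - <<'E'
from h import *
T=cv2.imread("pics/top0.png");S=cv2.imread("pics/scene0.png")
cv2.imwrite("pics/topc.png",cv2.resize(T[145:335,140:370],None,fx=3.4,fy=3.1,interpolation=cv2.INTER_CUBIC))
cv2.imwrite("pics/scec.png",cv2.resize(S[85:285,160:370],None,fx=3,fy=3,interpolation=cv2.INTER_CUBIC))
for n,I in(("top",T),("scene",S)):
    h=cv2.cvtColor(I,cv2.COLOR_BGR2HSV);H,s,v=cv2.split(h)
    wood=(H>10)&(H<22)&(s>70)&(v>110); wood=cv2.morphologyEx(wood.astype(np.uint8),cv2.MORPH_CLOSE,np.ones((7,7)))
    for a,c,m in blobs(wood,1500):
        ct=max(cv2.findContours(m.astype(np.uint8),0,2)[0],key=cv2.contourArea)
        w=np.array([onz(n,p[0][0],p[0][1],15)[:2] for p in ct],np.float32)
        r=cv2.minAreaRect(w);print(n,"wood",a,c.round(1),"rect",np.round(r[0],1),np.round(r[1],1),round(r[2],1))
    for nm,m,z in(("lemon",(H>22)&(H<33)&(s>150)&(v>120),28),("red",((H<6)|(H>174))&(s>150)&(v>80),33),("pale",(s<60)&(v>140),29)):
        for a,c,mm in blobs(m):
            if 600>a and (n=="scene" or (140<c[0]<365 and 120<c[1]<335)): print(n,nm,a,c.round(1),onz(n,*c,z).round(1))
E
```

```text
top wood 3195 [ 77.4 185.6] rect [678.9 482.5] [390.7  96.4] 73.5
top wood 3643 [213.7 266.7] rect [492.3 118.4] [184.6 112.2] 4.1
top wood 3716 [311.4 264.9] rect [ 496.1 -114.2] [112.1 185.7] 18.3
top lemon 208 [175.4 159.6] [748.5 212.5  28. ]
top lemon 477 [222.7 198.8] [652.8  96.9  28. ]
top red 460 [241.5 139.6] [795.6  51.7  33. ]
top pale 341 [209.1 142.5] [789.8 130.9  29. ]
top pale 58 [240.2 123.2] [837.3  55.4  29. ]
top pale 92 [270.4 135.4] [806.4 -18.2  29. ]
top pale 302 [178.3 144.9] [784.5 205.9  29. ]
top pale 264 [321.6 149.3] [ 771.5 -141.1   29. ]
top pale 58 [280.5 149.8] [770.9 -42.3  29. ]
top pale 300 [229.5 164.5] [735.5  80.8  29. ]
top pale 45 [329.1 161.6] [ 741.4 -158.5   29. ]
top pale 60 [287.5 164.8] [734.2 -58.8  29. ]
top pale 49 [156.9 165.9] [733.  257.2  29. ]
top pale 94 [250.  171.7] [717.8  31.4  29. ]
top pale 112 [310.5 169.7] [ 722.  -113.6   29. ]
top pale 316 [176.4 176.6] [706.8 209.2  29. ]
top pale 58 [261.4 172.3] [716.2   4.   29. ]
top pale 42 [216.1 172.5] [716.2 113.2  29. ]
top pale 51 [329.5 175. ] [ 709.  -158.8   29. ]
top p
[... 2192 characters left out ...]
ene red 245 [205.1 287.2] [910.1  49.7  33. ]
scene red 290 [229.1 295.6] [895.4 103.5  33. ]
scene pale 52 [388.9   0.8] [-201.5   -5.9   29. ]
scene pale 46 [161.7  66.4] [ 458.7 -456.    29. ]
scene pale 75 [108.7 105.7] [ 658.3 -483.8   29. ]
scene pale 189 [343.1 135.4] [382.  116.9  29. ]
scene pale 323 [185.5 153.5] [ 662.9 -201.7   29. ]
scene pale 334 [216.  167.4] [ 652.3 -110.    29. ]
scene pale 502 [143.4 205.7] [ 837.8 -194.    29. ]
scene pale 104 [331.8 221.9] [620.1 208.1  29. ]
scene pale 119 [324.6 239.9] [669.2 215.   29. ]
scene pale 244 [ 71.9 251. ] [1015.3 -255.3   29. ]
scene pale 83 [236.3 259.7] [821.5  71.1  29. ]
scene pale 77 [ 84.5 343.7] [1137.9  -88.3   29. ]
```

View pics/topc.png

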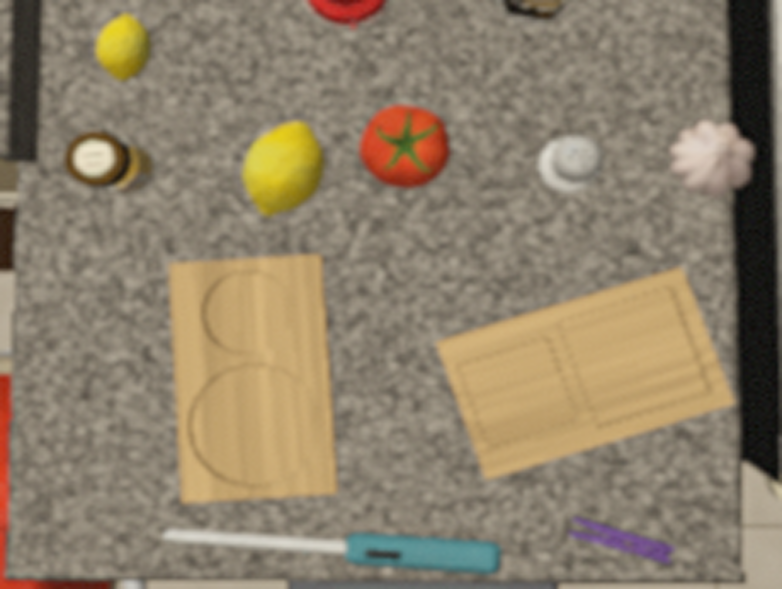

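View pics/scec.png

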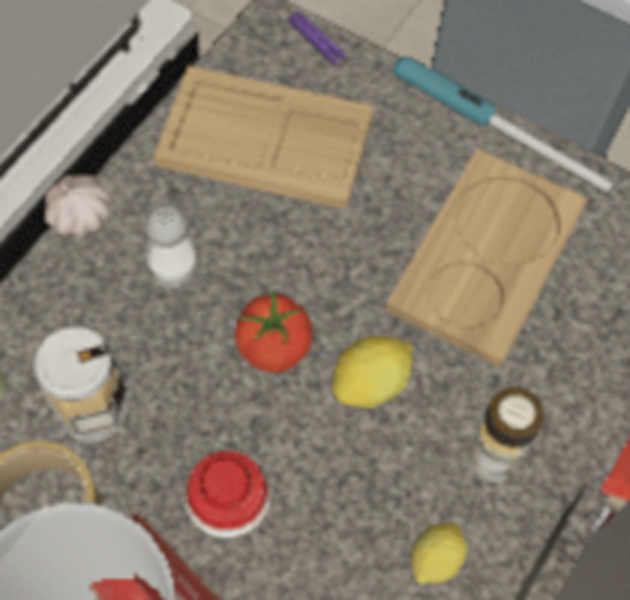

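Run:
```python
from h import *
T=cv2.imread("pics/top0.png")
pt=lambda a,b:(140+a/3.4,145+b/3.1); ps=lambda a,b:(160+a/3,85+b/3)
for n,a,b,z in(("jar",(97,158),(517,411),105),("shaker",(577,157),(167,219),90),("garlic",(712,157),(77,205),29),("lemon",(283,168),(373,371),28),("tomato",(404,146),(274,333),33)):
    p,e=tri(ray("top",*pt(*a)),ray("scene",*ps(*b)));print(n,p.round(1),round(e,1),"top@z",onz("top",*pt(*a),z)[:2].round(1),"sc@z",onz("scene",*ps(*b),z)[:2].round(1))
H,s,v=cv2.split(cv2.cvtColor(T,cv2.COLOR_BGR2HSV))
m=max(blobs((H>22)&(H<33)&(s>120)&(v>100)&(np.arange(512)[None]<245)&(np.arange(384)[:,None]>175)),key=lambda b:b[0])[2]
w=np.array([onz("top",x,y,28)[:2] for y,x in np.argwhere(m)]);print("lemon mask",w.mean(0))
ev,V=np.linalg.eigh(np.cov(w.T));print(4*np.sqrt(ev),V[:,1],np.degrees(np.arctan2(V[1,1],V[0,1])))
```

```text
jar [653.4 208.9 101.6] 2.1 top@z [653.6 207. ] sc@z [654.4 209.9]
shaker [ 654.8 -103.7   84.6] 0.9 top@z [ 654.6 -103.4] sc@z [ 657.  -100.9]
garlic [ 659.6 -206.    22. ] 1.1 top@z [ 659.3 -204.9] sc@z [ 662.2 -201.8]
lemon [652.   95.8  25.2] 0.1 top@z [651.8  95.5] sc@z [653.1  96.3]
tomato [668.7  10.3  26.5] 0.1 top@z [668.1  10.1] sc@z [671.2  12. ]
lemon mask [652.87095863  96.21268895]
[54.02113323 72.44275463] [-0.94796556  0.31837288] 161.4354482150991
```

```bash
python3 -m jog '[[[0.0854,0,0,0,0,0,-0.1174],[0.0854,0,0,0,0,0,-0.1174],[0.0854,0,0,0,0,0,-0.1174],[0.0854,0,0,0,0,0,-0.1174],[0.0854,0,0,0,0,0,-0.1174],[0.0854,0,0,0,0,0,-0.1174],[0.0854,0,0,0,0,0,-0.1174],[0.0854,0,0,0,0,0,-0.1174],[0.0854,0,0,0,0,0,-0.1174],[0.0854,0,0,0,0,0,-0.1174],[0.0854,0.02,0.03,0,0,0,0],[0.0854,0.02,0.03,0,0,0,0],[0.0854,0.02,0.03,0,0,0,0],[0.0854,0.02,0.03,0,0,0,0],[0.0854,0.02,0.03,0,0,0,0],[0.0854,0.02,0.03,0,0,0,0],[0.0854,0.02,0.03,0,0,0,0],[0.0854,0.02,0.03,0,0,0,0],[0.0854,0.02,0.03,0,0,0,0],[0.0854,0.02,0.03,0,0,0,0]]]' 40
```

```text
clock: 1.77
tool_pos: [504.1, -282.8, 230.8]
ee_rot: [-3.141, -0.0, 1.571]
force: [0.5, -0.6, -0.1]
gripper_width: 1.0
grip_force: 0.0
```

```bash
python3 -m jog '[[[0.0854,0.0156,0.0312,0.016,0,0,0],[0.0854,0.0156,0.0312,0.016,0,0,0],[0.0854,0.0156,0.0312,0.016,0,0,0],[0.0854,0.0156,0.0312,0.016,0,0,0],[0.0854,0.0156,0.0312,0.016,0,0,0],[0.0854,0,0,0,0,0,0],[0.0854,0,0,0,0,0,0]]]'
python3 - <<'E'
from h import *
c=bot.get_calibration("wrist");im=bot.capture("wrist");cv2.imwrite("pics/w1.png",im[:,:,::-1])
print(c["vfov"],c["cx"],c["cy"],np.round(c["pose"],3).tolist())
E
```

```text
clock: 2.35
tool_pos: [658.9, -204.5, 147.0]
ee_rot: [-3.135, -0.002, 1.573]
force: [-1.0, -0.3, 0.4]
gripper_width: 0.997
grip_force: 0.0
65.70646984690485 249.45267410529192 189.51898913986514 [[1.0, 0.005, -0.004, 659.081], [0.004, -0.957, -0.289, -130.742], [-0.005, 0.289, -0.957, 289.744], [0.0, 0.0, 0.0, 1.0]]
```

View pics/w1.png

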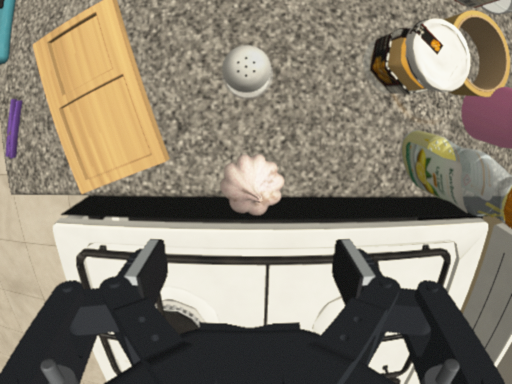

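Run:
```python
from h import *
for n,u,v,z in(("garlic",252,184,30),("garlic",252,184,40),("shaker top",247,68,90),("b",34,45,15),("b",113,0,15),("b",168,158,15),("b",86,192,15)): print(n,onz("wrist",u,v,z).round(1))
I=cv2.imread("pics/w1.png");H,s,v=cv2.split(cv2.cvtColor(I,cv2.COLOR_BGR2HSV))
wood=((H>8)&(H<24)&(s>70)&(v>110)&(np.arange(512)[None]<180)).astype(np.uint8);wood=cv2.morphologyEx(wood,cv2.MORPH_CLOSE,np.ones((7,7)))
m=max(blobs(wood),key=lambda b:b[0])[2]
ct=max(cv2.findContours(m.astype(np.uint8),0,2)[0],key=cv2.contourArea)
w=np.array([onz("wrist",p[0][0],p[0][1],15)[:2] for p in ct],np.float32);print(cv2.minAreaRect(w))
```

```text
garlic [ 660.6 -206.2   30. ]
garlic [ 660.5 -203.3   40. ]
shaker top [ 656.5 -108.7   90. ]
b [418.8 -49.1  15. ]
b [521.8 -19.   15. ]
b [ 579.  -184.2   15. ]
b [ 479.9 -219.4   15. ]
((497.2880859375, -115.38917541503906), (115.63826751708984, 188.23899841308594), 18.265254974365234)
```

```bash
python3 -m jog '[[[0.0854,0,0.0015,0.02,0,0,0],[0.0854,0,0,0.025,0,0,0],[0.0854,0,0,0.025,0,0,0],[0.0854,0,0,0.025,0,0,0],[0.0854,0,0,0.02,0,0,0],[0.0854,0,0,0.015,0,0,0],[0.0854,0,0,0.007,0,0,0],[0.0854,0,0,0,0,0,0],[0.0854,0,0,0,0,0,0]]]' 30; python3 -m jog '[[[0.03,0,0,0,0,0,0],[0.03,0,0,0,0,0,0],[0.03,0,0,0,0,0,0],[0.03,0,0,0,0,0,0],[0.03,0,0,0,0,0,0],[0.03,0,0,0,0,0,0],[0.03,0,0,0,0,0,0],[0.03,0,0,0,0,0,0]]]' 30
```

```text
clock: 3.15
tool_pos: [660.9, -206.9, 15.9]
ee_rot: [3.14, 0.001, 1.57]
force: [-0.2, -0.1, 0.2]
gripper_width: 0.998
grip_force: 0.0
clock: 3.82
tool_pos: [661.4, -206.6, 16.7]
ee_rot: [3.139, 0.001, 1.571]
force: [-1.7, 0.0, 5.8]
gripper_width: 0.657
grip_force: 31.5
```

```bash
python3 -m jog '[[[0.03,0,0,-0.01,0,0,0],[0.03,0,0,-0.02,0,0,0],[0.03,0,0,-0.03,0,0,0],[0.03,0,0,-0.03,0,0,0],[0.03,0.0094,-0.0254,0,0,0,0],[0.03,0.0094,-0.0254,0,0,0,0],[0.03,0.0094,-0.0254,0,0,0,0],[0.03,0.0094,-0.0254,0,0,0,0],[0.03,0.0094,-0.0254,0,0,0,0],[0.03,0.0094,-0.0254,0,0,0,0],[0.03,0,0,0,0,0,0],[0.03,0,0,0,0,0,0],[0.03,0,0,0,0,0,0]]]'
python3 - <<'E'
from h import *
im=bot.capture("wrist");cv2.imwrite("pics/w2.png",im[:,:,::-1])
E
```

```text
clock: 4.9
tool_pos: [508.9, -150.1, 105.6]
ee_rot: [3.139, 0.001, 1.571]
force: [1.0, 0.4, -1.1]
gripper_width: 0.657
grip_force: 32.1
```

View pics/w2.png

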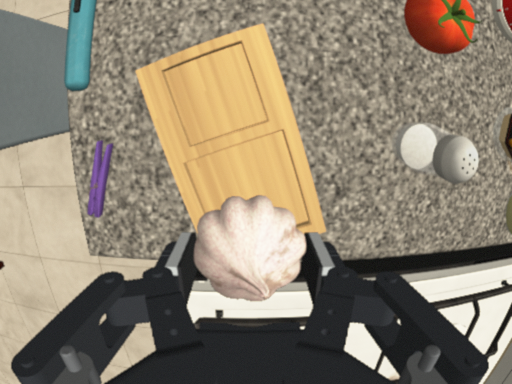

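```bash
python3 - <<'E'
from h import *
for u,v in((216,94),): print("small", onz("wrist",u,v,12).round(1))
I=cv2.imread("pics/w2.png")
q=[onz("wrist",u,v,14)[:2] for u,v in((186,163),(282,130))]
m=(q[0]+q[1])/2; d=(q[1]-q[0]); L=np.linalg.norm(d); nrm=np.array([d[1],-d[0]])/L
print(q,L,"big",m+nrm*41.5,m-nrm*41.5)
print("shaker top",onz("wrist",460,157,90))
E
python3 -m jog '[[[0.03,0,0,0.015,0,0,0],[0.03,0,0,0.02,0,0,0],[0.03,0,0,0.015,0,0,0],[0.03,0,0,0.012,0,0,0],[0.03,0,0,0.008,0,0,0],[0.03,0,0,0.005,0,0,0],[0.03,0,0,0.003,0,0,0],[0.03,0,0,0,0,0,0],[0.03,0,0,0,0,0,0]]]'
```

```text
small [482.8 -69.8  12. ]
[array([ 457.35188527, -124.83494254]), array([534.63999289, -98.30903863])] 81.71337196351266 big [ 509.46772449 -150.82451914] [482.52415367 -72.31946203]
shaker top [ 645.65459701 -101.98790393   90.        ]
clock: 5.7
tool_pos: [508.5, -150.0, 26.9]
ee_rot: [3.141, 0.0, 1.571]
force: [0.1, 0.3, 0.1]
gripper_width: 0.657
grip_force: 32.1
```

```bash
python3 -m jog '[[[0.03,0,0,0.002,0,0,0],[0.03,0,0,0.001,0,0,0],[0.03,0,0,0,0,0,0]]]';  python3 -m jog '[[[0.06,0,0,0,0,0,0],[0.064,0,0,0,0,0,0],[0.068,0,0,0,0,0,0],[0.075,0,0,0,0,0,0],[0.0854,0,0,0,0,0,0],[0.0854,0,0,0,0,0,0],[0.0854,0,0,-0.01,0,0,0],[0.0854,0,0,-0.03,0,0,0],[0.0854,0,0,-0.04,0,0,0],[0.0854,0,0,-0.04,0,0,0],[0.0854,0,0,0,0,0,0]]]'
python3 - <<'E'
from h import *
im=bot.capture("wrist");cv2.imwrite("pics/w3.png",im[:,:,::-1])
for u,v in((420,150),(460,157)): print(onz("wrist",u,v,0).round(1))
E
```

```text
clock: 5.95
tool_pos: [508.4, -149.9, 23.9]
ee_rot: [3.14, 0.0, 1.571]
force: [0.4, -0.8, 0.6]
gripper_width: 0.656
grip_force: 32.2
clock: 6.87
tool_pos: [511.6, -151.1, 153.5]
ee_rot: [3.127, 0.005, 1.571]
force: [1.0, -1.1, 1.8]
gripper_width: 1.002
grip_force: 0.0
[ 703.1 -120.1    0. ]
[ 766.8 -125.3    0. ]
```

View pics/w3.png

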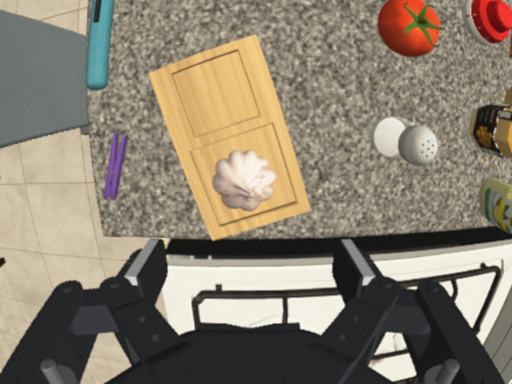

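```bash
python3 -m jog '[[[0.0854,0.0078,0.0242,0,0,0,0],[0.0854,0.0078,0.0242,0,0,0,0],[0.0854,0.0078,0.0242,0,0,0,0],[0.0854,0.0078,0.0242,0,0,0,0],[0.0854,0.0078,0.0242,0,0,0,0],[0.0854,0.0078,0.0242,0,0,0,0],[0.0854,0,0,0,0,0,0],[0.0854,0,0,0,0,0,0],[0.0854,0,0,0,0,0,0]]]'
python3 - <<'E'
from h import *
im=bot.capture("wrist")[:,:,::-1]
h=cv2.cvtColor(np.ascontiguousarray(im),cv2.COLOR_BGR2HSV)
cv2.imwrite("pics/w4.png",im[60:260,150:350].repeat(3,0).repeat(3,1))
np.save("w4.npy",bot.get_calibration("wrist")["pose"])
E
```

```text
clock: 7.67
tool_pos: [652.6, -103.1, 142.5]
ee_rot: [-3.14, -0.0, 1.571]
force: [-0.6, 0.2, -0.8]
gripper_width: 1.001
grip_force: 0.0
```

View pics/w4.png

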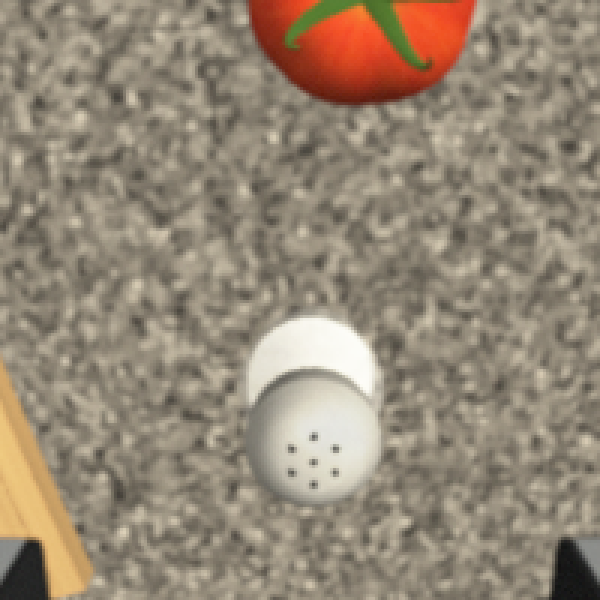

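Run:
```python
from h import *
print(onz("wrist",150+313/3,60+462/3,89).round(1), onz("wrist",150+313/3,60+435/3,80).round(1), onz("wrist",150+311/3,60+318/3,3).round(1))
```

```text
[ 655.7 -107.3   89. ] [ 655.8 -103.7   80. ] [656.3 -91.4   3. ]
```

```bash
python3 -m jog '[[[0.0854,-0.002,0.003,0.015,0,0,0],[0.0854,0,0,0.02,0,0,0],[0.0854,0,0,0.02,0,0,0],[0.0854,0,0,0.02,0,0,0],[0.0854,0,0,0.015,0,0,0],[0.0854,0,0,0.012,0,0,0],[0.0854,0,0,0.007,0,0,0],[0.0854,0,0,0,0,0,0],[0.0854,0,0,0,0,0,0],[0.03,0,0,0,0,0,0],[0.03,0,0,0,0,0,0],[0.03,0,0,0,0,0,0],[0.03,0,0,0,0,0,0],[0.03,0,0,0,0,0,0],[0.03,0,0,0,0,0,0],[0.03,0,0,0,0,0,0],[0.03,0,0,0,0,0,0],[0.03,0,0,0,0,0,0],[0.03,0,0,0,0,0,0]]]' 45
```

```text
clock: 9.3
tool_pos: [656.9, -105.1, 35.5]
ee_rot: [3.14, 0.0, 1.571]
force: [-1.1, -0.4, 5.5]
gripper_width: 0.437
grip_force: 45.4
```

```bash
python3 -m jog '[[[0.06,0,0,0,0,0,0],[0.07,0,0,0,0,0,0],[0.07,0,0,0,0,0,0],[0.07,0,0,0.005,0,0,0],[0.07,0,0,0.005,0,0,0],[0.07,0,0,0,0,0,0],[0.07,0,0,0,0,0,0],[0.03,0,0,0,0,0,0],[0.03,0,0,0,0,0,0],[0.03,0,0,0,0,0,0],[0.03,0,0,0,0,0,0],[0.03,0,0,0,0,0,0],[0.03,0,0,0,0,0,0],[0.03,0,0,0,0,0,0]]]' 45
```

```text
clock: 10.47
tool_pos: [656.7, -105.1, 25.0]
ee_rot: [3.14, 0.0, 1.571]
force: [0.2, 0.3, 5.2]
gripper_width: 0.466
grip_force: 45.8
```

```bash
python3 -m jog '[[[0.03,0,0,-0.01,0,0,0],[0.03,0,0,-0.02,0,0,0],[0.03,0,0,-0.025,0,0,0],[0.03,0,0,-0.025,0,0,0],[0.03,0.0051,-0.025,0,0,0,0],[0.03,0.0051,-0.025,0,0,0,0],[0.03,0.0051,-0.025,0,0,0,0],[0.03,0.0051,-0.025,0,0,0,0],[0.03,0.0051,-0.025,0,0,0,0],[0.03,0.0051,-0.025,0,0,0,0],[0.03,0.0051,-0.025,0,0,0,0],[0.03,0,0,0,0,0,0],[0.03,0,0,0,0,0,0],[0.03,0,0,0,0,0,0]]]'
python3 - <<'E'
from h import *
im=bot.capture("wrist");cv2.imwrite("pics/w5.png",im[:,:,::-1])
E
```

```text
clock: 11.63
tool_pos: [481.6, -69.4, 104.8]
ee_rot: [3.141, 0.0, 1.571]
force: [-0.0, -0.3, -0.3]
gripper_width: 0.468
grip_force: 45.5
```

View pics/w5.png

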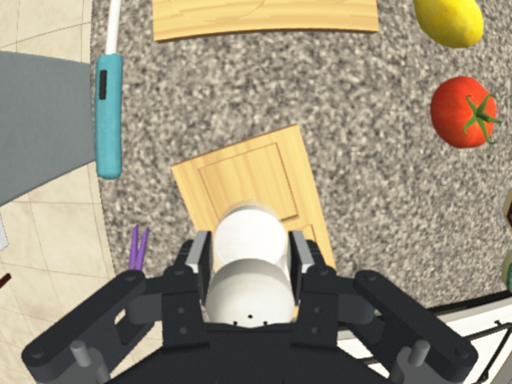

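```bash
python3 -m jog '[[[0.03,0,0,0.015,0,0,0],[0.03,0,0,0.02,0,0,0],[0.03,0,0,0.015,0,0,0],[0.03,0,0,0.01,0,0,0],[0.03,0,0,0.006,0,0,0],[0.03,0,0,0.003,0,0,0],[0.03,0,0,0.002,0,0,0],[0.03,0,0,0,0,0,0],[0.03,0,0,0,0,0,0]]]'
```

```text
clock: 12.43
tool_pos: [481.8, -69.4, 34.0]
ee_rot: [3.14, 0.0, 1.571]
force: [-0.7, -0.8, -1.3]
gripper_width: 0.469
grip_force: 45.5
```

```bash
python3 -m jog '[[[0.03,0,0,0.001,0,0,0],[0.03,0,0,0.001,0,0,0],[0.03,0,0,0,0,0,0],[0.04,0,0,0,0,0,0],[0.044,0,0,0,0,0,0],[0.05,0,0,0,0,0,0],[0.06,0,0,0,0,0,0],[0.08,0,0,0,0,0,0],[0.0854,0,0,0,0,0,0],[0.0854,0,0,-0.01,0,0,0],[0.0854,0,0,-0.03,0,0,0],[0.0854,0,0,-0.04,0,0,0],[0.0854,0,0,-0.04,0,0,0],[0.0854,0,0,0,0,0,0]]]'
python3 - <<'E'
from h import *
im=bot.capture("wrist");cv2.imwrite("pics/w6.png",im[:,:,::-1])
E
```

```text
clock: 13.6
tool_pos: [484.8, -70.1, 161.0]
ee_rot: [3.127, 0.003, 1.571]
force: [0.6, 0.7, 2.0]
gripper_width: 1.0
grip_force: 0.0
```

View pics/w6.png

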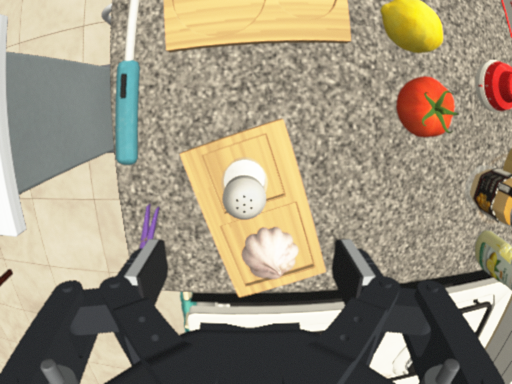

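```bash
python3 -m jog '[[[0.0854,0.0237,0.0242,0,0,0,0],[0.0854,0.0237,0.0242,0,0,0,0],[0.0854,0.0237,0.0242,0,0,0,0],[0.0854,0.0237,0.0242,0,0,0,0],[0.0854,0.0237,0.0242,0,0,0,0],[0.0854,0.0237,0.0242,0,0,0,0],[0.0854,0.0237,0.0242,0,0,0,0],[0.0854,0,0,0,0,0,-0.1246],[0.0854,0,0,0,0,0,-0.1246],[0.0854,0,0,0,0,0,-0.1246],[0.0854,0,0,0,0,0,-0.1246],[0.0854,0,0,0,0,0,-0.1246],[0.0854,0,0,0,0,0,-0.1246],[0.0854,0,0,0,0,0,-0.1246],[0.0854,0,0,0,0,0,-0.1246],[0.0854,0,0,0,0,0,-0.1246],[0.0854,0,0,0,0,0,-0.1246],[0.0854,0,0,0,0,0,0],[0.0854,0,0,0,0,0,0]]]'
python3 - <<'E'
from h import *
c=bot.get_calibration("wrist")
I=np.ascontiguousarray(bot.capture("wrist")[:,:,::-1]);cv2.imwrite("pics/w7.png",I)
H,s,v=cv2.split(cv2.cvtColor(I,cv2.COLOR_BGR2HSV))
for a,ce,m in blobs((H>20)&(H<34)&(s>120)&(v>80),300):
    w=np.array([onz("wrist",x,y,28,c)[:2] for y,x in np.argwhere(m)]);ev,V=np.linalg.eigh(np.cov(w.T))
    print(a,ce,w.mean(0),4*np.sqrt(ev),np.degrees(np.arctan2(V[1,1],V[0,1])))
E
```

```text
clock: 15.23
tool_pos: [650.3, 96.5, 150.6]
ee_rot: [-3.141, -0.001, 2.813]
force: [-0.2, 0.1, -0.1]
gripper_width: 0.999
grip_force: 0.0
335 [362.30149254 154.86567164] [657.96094265 207.0309012 ] [22.43905275 42.30586232] 118.81844291035283
3491 [248.5900888  185.96390719] [652.86706954  94.66492482] [54.62697163 73.91023324] 160.16021854913723
1125 [379.78133333 231.69688889] [744.53974399 209.73852114] [38.15550098 53.2131146 ] -170.89328592809892
```

View pics/w7.png

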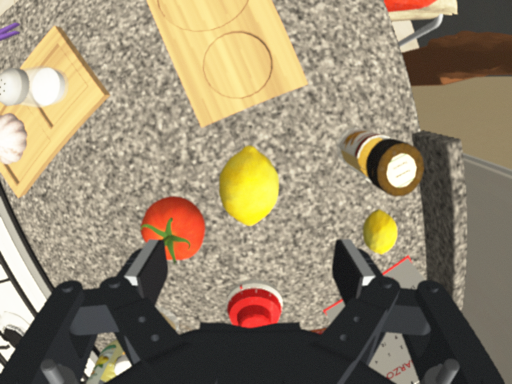

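```bash
python3 -m jog '[[[0.07,-0.0027,0,0,0,0,0],[0.07,0,0,0.02,0,0,0],[0.07,0,0,0.025,0,0,0],[0.07,0,0,0.025,0,0,0],[0.07,0,0,0.025,0,0,0],[0.07,0,0,0.02,0,0,0],[0.07,0,0,0.015,0,0,0],[0.07,0,0,0.01,0,0,0],[0.07,0,0,0,0,0,0],[0.07,0,0,0,0,0,0]]]' 35; python3 -m jog '[[[0.03,0,0,0,0,0,0],[0.03,0,0,0,0,0,0],[0.03,0,0,0,0,0,0],[0.03,0,0,0,0,0,0],[0.03,0,0,0,0,0,0],[0.03,0,0,0,0,0,0],[0.03,0,0,0,0,0,0],[0.03,0,0,0,0,0,0]]]' 35
python3 - <<'E'
from h import *
W=cv2.imread("pics/w7.png")
E
```

```text
clock: 16.12
tool_pos: [653.3, 95.7, 11.4]
ee_rot: [-3.141, -0.0, 2.816]
force: [-0.1, -1.5, 0.5]
gripper_width: 0.818
grip_force: 0.0
clock: 16.78
tool_pos: [654.5, 95.9, 13.6]
ee_rot: [3.14, 0.004, 2.817]
force: [-0.5, 0.4, 6.2]
gripper_width: 0.615
grip_force: 37.1
```

```bash
python3 -m jog '[[[0.03,0,0,-0.01,0,0,0],[0.03,0,0,-0.02,0,0,0],[0.03,0,0,-0.03,0,0,0],[0.03,0,0,-0.03,0,0,0],[0.03,0.0276,-0.0064,0,0,0,0],[0.03,0.0276,-0.0064,0,0,0,0],[0.03,0.0276,-0.0064,0,0,0,0],[0.03,0.0276,-0.0064,0,0,0,0],[0.03,0.0276,-0.0064,0,0,0,0],[0.03,0.0276,-0.0064,0,0,0,0],[0.03,0.0276,-0.0064,0,0,0,0],[0.03,0,0,0,0,0,0],[0.03,0,0,0,0,0,0],[0.03,0,0,0,0,0,0]]]'
python3 - <<'E'
from h import *
c=bot.get_calibration("wrist")
im=bot.capture("wrist");I=np.ascontiguousarray(im[:,:,::-1]);cv2.imwrite("pics/w8.png",I)
c2=bot.get_calibration("top");T=np.ascontiguousarray(bot.capture("top")[:,:,::-1]);cv2.imwrite("pics/top1.png",T)
E
```

```text
clock: 17.95
tool_pos: [456.5, 114.9, 102.2]
ee_rot: [3.141, 0.002, 2.817]
force: [0.7, -0.2, -1.9]
gripper_width: 0.615
grip_force: 37.1
```

View pics/w8.png

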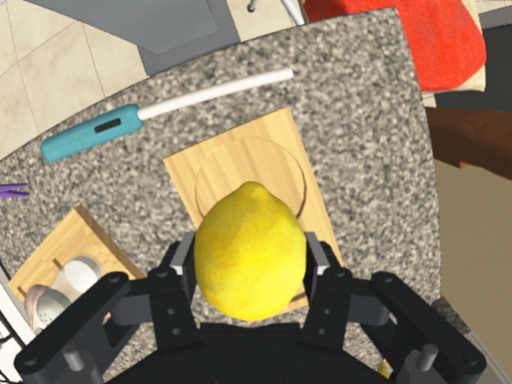

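Run:
```python
from h import *
a,b=onz("wrist",165,158,15),onz("wrist",289,109,15);m=(a+b)/2;d=(b-a)[:2];L=np.linalg.norm(d);n=np.array([d[1],-d[0]])/L
print(a.round(1),b.round(1),L,m, "big:",m[:2]+54*n,m[:2]-54*n,"small",m[:2]-140*n,m[:2]+140*n)
for u,v in((195,190),(306,182),(240,138)):print(onz("wrist",u,v,15).round(1))
```

```text
[405.6  60.2  15. ] [400.8 165.5  15. ] 105.39077683844802 [403.2015576  112.83265713  15.        ] big: [457.14676349 115.2646853 ] [349.2563517  110.40062896] small [263.34361639 106.52739891] [543.05949881 119.13791536]
[438.6  73.9  15. ]
[460.9 161.7  15. ]
[410.5 122.5  15. ]
```

```bash
python3 -m jog '[[[0.03,0,0,0.015,0,0,0],[0.03,0,0,0.02,0,0,0],[0.03,0,0,0.017,0,0,0],[0.03,0,0,0.012,0,0,0],[0.03,0,0,0.008,0,0,0],[0.03,0,0,0.005,0,0,0],[0.03,0,0,0.003,0,0,0],[0.03,0,0,0,0,0,0],[0.03,0,0,0,0,0,0]]]'
```

```text
clock: 18.8
tool_pos: [456.3, 114.9, 21.9]
ee_rot: [3.141, 0.001, 2.817]
force: [-0.4, -1.1, -1.1]
gripper_width: 0.61
grip_force: 37.1
```

```bash
python3 -m jog '[[[0.03,0,0,0.001,0,0,0],[0.03,0,0,0.0005,0,0,0],[0.03,0,0,0,0,0,0],[0.052,0,0,0,0,0,0],[0.054,0,0,0,0,0,0],[0.057,0,0,0,0,0,0],[0.062,0,0,0,0,0,0],[0.07,0,0,0,0,0,0],[0.08,0,0,0,0,0,0],[0.0854,0,0,0,0,0,0],[0.0854,0,0,-0.01,0,0,0],[0.0854,0,0,-0.03,0,0,0],[0.0854,0,0,-0.04,0,0,0],[0.0854,0,0,-0.04,0,0,0],[0.0854,0,0,-0.02,0,0,0],[0.0854,0,0,0,0,0,0]]]'
```

```text
clock: 20.13
tool_pos: [458.3, 115.4, 166.6]
ee_rot: [3.136, 0.01, 2.817]
force: [0.5, -1.1, 0.2]
gripper_width: 0.999
grip_force: 0.0
```

Run:
```python
import cv2,numpy as np
a=cv2.imread("pics/w7.png")[90:290,330:512];b=cv2.imread("pics/top0.png")[90:235,120:220]
A=cv2.resize(a,(455,500),interpolation=cv2.INTER_CUBIC);B=cv2.resize(b,(345,500),interpolation=cv2.INTER_CUBIC)
cv2.imwrite("pics/cmp.png",np.hstack([A,B]))
```

```text
(no output)
```

View pics/cmp.png

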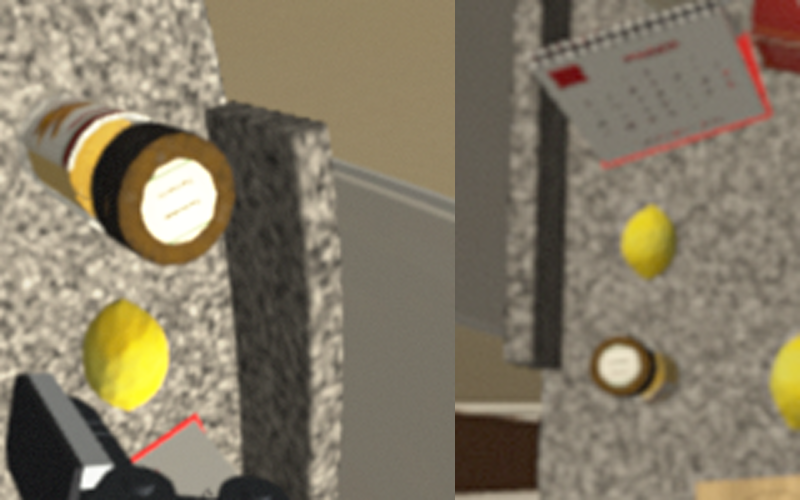

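Run:
```python
from h import *
p=onz("top",150.4,196,0);print(p)
o,d=ray("top",143.2,195.5);t=(p[1]-o[1])/d[1];q=o+t*d;print("inner top",q);print("outer",onz("top",134.5,195,q[2]))
```

```text
[662.30319246 280.17577618   0.        ]
inner top [659.07589605 280.17577618  53.83897299]
outer [660.31161217 300.71900197  53.83897299]
```

```bash
python3 -m jog '[[[0.0854,-0.0222,0.0215,0,0,0,0],[0.0854,-0.0222,0.0215,0,0,0,0],[0.0854,-0.0222,0.0215,0,0,0,0],[0.0854,-0.0222,0.0215,0,0,0,0],[0.0854,-0.0222,0.0215,0,0,0,0],[0.0854,-0.0222,0.0215,0,0,0,0],[0.0854,-0.0222,0.0215,0,0,0,0],[0.0854,0,0,0,0,0,0],[0.0854,0,0,0,0,0,0],[0.0854,0,0,0,0,0,0]]]'
python3 - <<'E'
from h import *
I=np.ascontiguousarray(bot.capture("wrist")[:,:,::-1]);cv2.imwrite("pics/w9.png",I)
H,s,v=cv2.split(cv2.cvtColor(I,cv2.COLOR_BGR2HSV))
# white label on dark cap: bright blobs near centre ringed by brown
for a,ce,m in blobs((s<80)&(v>200),150):
    if 180<ce[0]<330 and 120<ce[1]<300: print("white",a,ce,onz("wrist",*ce,105).round(1))
cap=(H>5)&(H<25)&(s>80)&(v<140)
for a,ce,m in blobs(cap,200): 
    if 180<ce[0]<330 and 100<ce[1]<300: print("cap",a,ce,onz("wrist",*ce,105).round(1))
E
```

```text
clock: 20.97
tool_pos: [650.5, 207.7, 159.1]
ee_rot: [-3.141, -0.001, 2.817]
force: [0.4, 0.7, 0.3]
gripper_width: 0.998
grip_force: 0.0
white 168 [201.51785714 121.14285714] [581.5 196.9 105. ]
white 154 [249.78571429 148.17532468] [609.4 221.5 105. ]
white 880 [253.32045455 214.55909091] [655.5 208.7 105. ]
white 166 [241.12048193 290.51204819] [715.9 178.4 105. ]
cap 1131 [252.88770999 210.08222812] [652.1 209.5 105. ]
```

```bash
python3 -m jog '[[[0.0854,-0.0035,0.002,0.015,0,0,0],[0.0854,0,0,0.02,0,0,0],[0.0854,0,0,0.02,0,0,0],[0.0854,0,0,0.02,0,0,0],[0.0854,0,0,0.018,0,0,0],[0.0854,0,0,0.013,0,0,0],[0.0854,0,0,0.007,0,0,0],[0.0854,0,0,0,0,0,0],[0.0854,0,0,0,0,0,0],[0.03,0,0,0,0,0,0],[0.03,0,0,0,0,0,0],[0.03,0,0,0,0,0,0],[0.03,0,0,0,0,0,0],[0.03,0,0,0,0,0,0],[0.03,0,0,0,0,0,0],[0.03,0,0,0,0,0,0],[0.03,0,0,0,0,0,0],[0.03,0,0,0,0,0,0],[0.03,0,0,0,0,0,0]]]' 45
```

```text
clock: 22.6
tool_pos: [655.6, 208.9, 47.8]
ee_rot: [3.141, 0.001, 2.817]
force: [-0.1, -0.4, 5.3]
gripper_width: 0.464
grip_force: 45.5
```

```bash
python3 -m jog '[[[0.03,0,0,-0.01,0,0,0],[0.03,0,0,-0.02,0,0,0],[0.03,0,0,-0.025,0,0,0],[0.03,0,0,-0.025,0,0,0],[0.03,0.0157,-0.024,0,0,0,0],[0.03,0.0157,-0.024,0,0,0,0],[0.03,0.0157,-0.024,0,0,0,0],[0.03,0.0157,-0.024,0,0,0,0],[0.03,0.0157,-0.024,0,0,0,0],[0.03,0,0,0,0,0,0],[0.03,0,0,0,0,0,0],[0.03,0,0,0,0,0,0]]]'
```

```text
clock: 23.6
tool_pos: [542.7, 120.2, 127.2]
ee_rot: [3.141, 0.001, 2.817]
force: [0.8, 0.6, -1.5]
gripper_width: 0.468
grip_force: 45.8
```

```bash
python3 -m jog '[[[0.03,0,0,0.015,0,0,0],[0.03,0,0,0.02,0,0,0],[0.03,0,0,0.015,0,0,0],[0.03,0,0,0.01,0,0,0],[0.03,0,0,0.006,0,0,0],[0.03,0,0,0.003,0,0,0],[0.03,0,0,0.001,0,0,0],[0.03,0,0,0,0,0,0],[0.03,0,0,0,0,0,0]]]'
```

```text
clock: 24.35
tool_pos: [543.0, 120.2, 57.7]
ee_rot: [3.141, 0.001, 2.817]
force: [-0.3, 1.6, -1.9]
gripper_width: 0.465
grip_force: 45.8
```

Lower 2.5 mm more, release, rise, and check from the wrist and the top camera.

```bash
python3 -m jog '[[[0.03,0,0,0.0015,0,0,0],[0.03,0,0,0.001,0,0,0],[0.03,0,0,0,0,0,0],[0.04,0,0,0,0,0,0],[0.044,0,0,0,0,0,0],[0.05,0,0,0,0,0,0],[0.06,0,0,0,0,0,0],[0.08,0,0,0,0,0,0],[0.0854,0,0,0,0,0,0],[0.0854,0,0,-0.01,0,0,0],[0.0854,0,0,-0.03,0,0,0],[0.0854,0,0,-0.04,0,0,0],[0.0854,0,0,-0.04,0,0,0],[0.0854,-0.03,0,-0.03,0,0,0],[0.0854,-0.04,0.01,-0.01,0,0,0],[0.0854,-0.03,0.02,0,0,0,0],[0.0854,0,0.03,0,0,0,0],[0.0854,0,0,0,0,0,0]]]'
python3 - <<'E'
from h import *
T=np.ascontiguousarray(bot.capture("top")[:,:,::-1]);S=np.ascontiguousarray(bot.capture("scene")[:,:,::-1])
cv2.imwrite("pics/topE.png",T)
np.savez("e.npz",T=T,S=S)
a=cv2.resize(T[180:320,180:370],(570,420)[:2],interpolation=cv2.INTER_CUBIC)[:, :400] if 0 else cv2.resize(T[185:320,170:370],(400,270*1),interpolation=cv2.INTER_CUBIC)
b=cv2.resize(S[85:285,160:360],(400,400),interpolation=cv2.INTER_CUBIC)
out=np.zeros((400,800,3),np.uint8);out[:270,:400]=a;out[:,400:]=b;cv2.imwrite("pics/end.png",out)
E
```

```text
clock: 25.85
tool_pos: [656.2, 148.5, 212.6]
ee_rot: [3.141, -0.001, 2.819]
force: [-1.9, -0.6, -0.9]
gripper_width: 1.004
grip_force: 0.0
```

View pics/end.png

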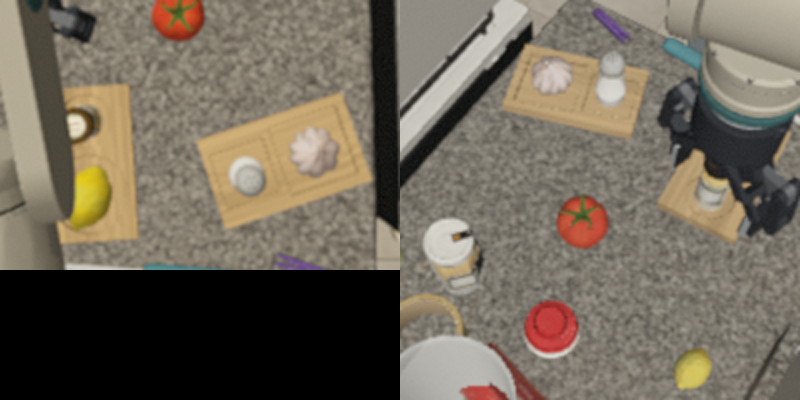

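Run:
```python
from h import *
R=(np.array([493.8,118.2]),np.array([-.9976,-.069]));Q=(np.array([497.2,-115.]),np.array([.314,-.949]))
I=np.ascontiguousarray(bot.capture("wrist")[:,:,::-1]);c=bot.get_calibration("wrist")
H,s,v=cv2.split(cv2.cvtColor(I,cv2.COLOR_BGR2HSV))
for a,ce,m in blobs((H>22)&(H<33)&(s>150)&(v>100),500): print("lemon wrist",a,ce,onz("wrist",*ce,35,c).round(1))
H,s,v=cv2.split(cv2.cvtColor(np.load("e.npz")["T"],cv2.COLOR_BGR2HSV))
for a,ce,m in blobs((H>22)&(H<33)&(s>150)&(v>100),80): print("lemon top",a,ce,onz("top",*ce,35).round(1))
for n,u,w,z,B in(("garlic",326.5,261,36,Q),("shaker",294,274,97,Q),("jar",208,248,112,R)):
    p=onz("top",u,w,z)[:2];d=p-B[0];print(n,p.round(1),"x,y",round(d@[B[1][1],-B[1][0]],1),round(d@B[1],1))
```

```text
lemon wrist 1747 [164.3835146   19.37321122] [463.3 111.2  35. ]
lemon wrist 837 [323.59378734 220.520908  ] [742.1 209.6  35. ]
lemon top 471 [214.63269639 283.15498938] [455.6 113.3  35. ]
garlic [ 506.8 -146.6] x,y 0.8 33.0
shaker [484.9 -66.3] x,y -3.6 -50.1
jar [541.1 117.8] x,y -3.6 -47.2
```

All within a few mm of the well centres; handing in.

```bash
python3 -c "
from bench import bot
print(bot.sign_off())"
```

```text
the job is handed in; nothing more can be done
None
```

Both kits are made up and the job is handed in. The last camera check put the lemon, spice jar, garlic and salt shaker within about 5 mm of their well centres. The jar and shaker looked upright, and the honey jar, tomato and timer looked undisturbed. The clock stood at about 26 s, and the hand-in gave no verdict.

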